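# Book a parcel into its basket with the wand scanner

## Task

Draw the square wand scanner out of its holder, nose down, and aim its nose square at the label on top of the parcel from roughly 7 cm away, holding it steady there for a second. Then turn the wand and aim it in the same way, square and from roughly 7 cm, at the label on the sloping plate in front of the basket. Finish holding it there, still gripped in the air, steady and aimed; do not put it down, and leave the other things where they are.

Things in the scene. Friction and masses are not known exactly. Their poses are not given: they have to be found in the camera images.
- wand_center (a point): Centre (half-way up) of the wand scanner: square black stick 28 x 28 x 180 mm, 0.16 kg, standing nose down in a pocket, sides parallel to the holder's. z runs from nose to handle end; x, y are normal to the flat sides. It looks out of the nose along -z; spin about z is of no matter. Best gripped on its rubber sleeve, 35 to 80 mm above this point (about 40 mm below the top end); its mass centre is 28 mm above it.
- wand_nose (a point): The middle of the wand's nose (the scanning window), on its axis, 90 mm from wand_center; same axes. It starts 6 mm above the table; the upper 116 mm of the wand stand clear of the holder.
- wand: The same wand; origin at its nose, same axes.
- holder: Grey holder block fixed to the table, 75 (x) x 200 (y) x 70 mm high, origin at the centre of its underside, z up. Two square pockets 32 mm wide and 64 mm deep, at y = -60 and +60 mm; one holds the wand, the other the torch (either way round).
- torch_center (a point): Bystander: the middle of a round aluminium torch, 150 mm long, 27 mm shaft, 36 mm head upwards, standing in the other pocket; leave it there.
- parcel: Flat cardboard parcel, too heavy to move, 140 (x) x 180 (y) x 60 mm high, origin at the centre of its underside, z up.
- parcel_label (a point): Centre of the white bar label 64 x 42 mm lying on the parcel's top, 61 mm above the table; z is the label's normal, straight up.
- basket: White basket and label stand in one piece, fixed. Origin on the table right below the sloping label, z up; the basket, 170 x 170 x 90 mm high, stands on the +x side, from x = 50 to 220 mm.
- basket_label (a point): Centre of the white bar label 64 x 42 mm on the sloping plate (plate 110 wide x 85 mm along the slope) in front of the basket, 86 mm above the table. z is the label's outward normal: 30 degrees from vertical, leaning to the basket's -x side, roughly towards the robot.
- tin: Bystander: tin 56 mm across, 50 mm high in the basket; origin under it.
- mug: Bystander: mug 76 mm across, 85 mm high; origin under it.
- tape: Bystander: roll of tape lying flat, 90 mm across, 45 mm high; origin under it.
- driver_grip (a point): Bystander: handle of a screwdriver lying on the table.
- jar: Bystander: jar 68 mm across, 80 mm high; origin under it.
Not all that is in view belongs to the job. Leave any green look-alike of the wand alone. What is shaped like the parcel but pink is not meant.

How it is judged:
By the outcome, as a careful person would: the job done as asked, in the order asked, and still so for the second after the job is handed in, while the arm keeps its last pose, push and grip.
It also fails if it takes over 48 s, if anything falls off the work surface, if the arm or the gripper's body presses on something with over 40 N, if the wrist force passes 120 N, or if a joint passes its speed limit or range.

## Robot

A 6-joint arm with a two-finger parallel gripper is mounted at the origin on the work surface. World frame = base frame: x ahead of the robot, y to its left, z up, the work surface at z = 0. Lengths are in mm, angles in rad, forces in N, time in s.
With the tool pointing down it reaches from about 400 to 825 mm from the base axis. Payload 7 kg.
Tool frame: the origin (TCP) lies on the centre line of the jaws, within the pads' length; the fingertips stand ahead of it and the grasp point (between the pads) lies 3 mm ahead of it (robot.tip_reach is the x of the fingertips in the tool frame, in mm); x points along the fingers, z is the direction in which the jaws open and shut, and the axes are right-handed (so a half turn about x gives the same grasp; the last joint's range is limited). The gripper opens to 88 mm and grips with 3 to 60 N. Pads are 19 mm wide; open, the fingers measure 130 mm over their backs; the gripper's body (78 mm by 193 mm) begins 47 mm behind the grasp point.
Start: joints at [-0.914, 0.359, 0.012, 0, -1.224, -0.288], TCP at [243.308, -629.6, 248.561] pointing down, gripper open.
Joint ranges: [-3.07, 3.07], [-1.43, 2.12], [-1.02, 1.25], [-3.03, 1.67], [-3.05, -0], [-3.03, 3.03]. Speed limits (rad/s): [2.39, 2.39, 3.01, 3.14, 3.14, 3.14].

## Interface

Orientations are given as a rotation vector (axis times angle).
In Python, from bench import robot gives the robot as it stands.
- The arm moves only by the shell command python3 -m pendant 'ROWS' [OPENING] [FORCE]. ROWS is JSON, a list of rows, each a list of 2 entries, a list of its own where there are three numbers: the shift along the tool's x, y, z normalised to -1 to 1, where 1 is 4 cm, then the turn, a rotation vector about the tool's x, y, z normalised to -1 to 1, where 1 is 0.15 rad. A call has exactly 10 rows; each row shifts and turns the pose as measured when the row begins, along the tool's axes as they then stand; what a row does not reach is not made up. A row lasts 1/10 s, in which the tool goes at most 50 mm and 8.59 degrees, less where a joint would pass 70% of its speed; a pose out of reach is approached as far as the arm can. A call with a number of a shift or a turn outside -1 to 1 is refused whole. A call with a gripper value outside its range is refused whole. OPENING is the closure, from -1 (fully open) to 1 (shut), set as the call begins (- or left out, the last holds). The fingers move at their own pace and stop on an object; FORCE is the grip in N (left out, the last holds). Time passes only in rows, so rows that do not move let the fingers close, or fill a call up. It gives the time, the measured TCP pose, the force and the opening at its end, in the units of the state.
- robot.get_state(): the state, without advancing time (a new reading comes with each control period).
- robot.capture(name): name is "scene" or "top" or "wrist"; returns (picture, depth): 400x640x3 uint8, blue, green, red; 400x640 float32, mm along the optical axis (not along the pixel's ray), 0 where there is no reading.
- robot.calibration(name): a dict with "intrinsics" (3x3 intrinsics, pixels), "R" (3x3) and "t" (3): a world point X has camera coordinates R X + t; the wrist camera has in their place "T_tool_cam" (4x4, takes a point from camera to tool coordinates, whose origin is the TCP and whose axes are the tool frame's). Camera axes: x right, y down, z forward; pixel columns grow to the right and rows downward; lengths in mm; the calibration is good to about 2 mm. A picture is of the moment at which its call begins: read the wrist's pose just before it. calibration takes no time and is no camera call.
- robot.job_done(): hands the job in, once; it reports no verdict.
The state is a dict: "time_s": time; "q": joint angles; "joint_vel": joint speeds; "joint_efforts": joint torques, N m; "eef_pos": TCP position; "ee_rot": TCP orientation; "ft_force": force on the tool from outside, world axes, zero at the start; "wrist_torque": the same for the moment, N m; "width": finger opening in mm.
Only numpy, scipy, OpenCV 4.12 (cv2) and the standard library are available. Lean on these libraries where they do the work, as an engineer would, in place of code of your own. Each camera call takes 0.05 s, during which the arm holds its last target. There are 200 camera calls.

## Working session

There is one attempt and no reset: what is moved stays moved. The work goes in short steps, Python scripts to look and compute and a shell command to move; the robot and the scene stay as the last step left them, time stands still between calls to the robot, and variables do not carry over. Pictures are saved under pics/ and viewed, about 8 in all and at most 12, crops included, and the job is handed in when it is done.

```bash
mkdir -p pics; ls
python3 - <<'E'
from bench import robot
import cv2,numpy as np
s=robot.get_state(); print(s); print(robot.tip_reach)
for n in("scene","top"):
    im,d=robot.capture(n); cv2.imwrite(f"pics/{n}0.png",im); np.save(f"{n}_d.npy",d)
    print(n,robot.calibration(n))
print(robot.calibration("wrist"))
E
```

```text
pics
{'time_s': 0.0, 'q': array([-9.13886089e-01,  3.59368302e-01,  1.10542514e-02, -3.59375357e-04,
       -1.22409715e+00, -2.88094389e-01]), 'joint_vel': array([ 0.00019985,  0.00039881,  0.000549  ,  0.00105228, -0.0014089 ,
       -0.00091517]), 'joint_efforts': array([ 2.14296539e-03, -5.82722032e+01,  2.93049413e+01,  6.99694008e+00,
        6.69937843e-03, -1.22665606e-04]), 'eef_pos': array([ 243.15554116, -629.19160308,  247.63100877]), 'ee_rot': array([-1.47390848,  1.01077808,  1.47647067]), 'ft_force': array([-0.3662338 , -0.80142852, -1.22868963]), 'wrist_torque': array([ 0.0739038 , -0.01037552,  0.00789914]), 'width': 87.6388713937881}
22.0
scene {'intrinsics': array([[369.02878607,   0.        , 319.43620083],
       [  0.        , 369.02878607, 199.65285526],
       [  0.        ,   0.        ,   1.        ]]), 'R': array([[-0.72514325,  0.68855488, -0.00771058],
       [ 0.56501327,  0.58856171, -0.57823449],
       [-0.39360803, -0.42365942, -0.81583419]]), 't': array([ 416.06762356, -235.60510206, 1345.52720495])}
top {'intrinsics': array([[388.90865802,   0.    
[... 160 characters left out ...]
63, -0.01269208],
       [-0.99454816, -0.02799667, -0.10044967],
       [ 0.10004276,  0.01557787, -0.99486118]]), 't': array([ -32.45408713,  557.9363644 , 1183.25616705])}
{'intrinsics': array([[332.87994203,   0.        , 326.62747196],
       [  0.        , 332.87994203, 202.34637303],
       [  0.        ,   0.        ,   1.        ]]), 'T_tool_cam': array([[-1.97567667e-04, -2.95213707e-01,  9.55431226e-01,
        -1.37011795e+02],
       [-1.00231202e-03, -9.55430706e-01, -2.95213754e-01,
         8.00848534e+01],
       [ 9.99999478e-01, -1.01596489e-03, -1.07134031e-04,
         4.68925982e-01],
       [ 0.00000000e+00,  0.00000000e+00,  0.00000000e+00,
         1.00000000e+00]])}
```

View pics/top0.png

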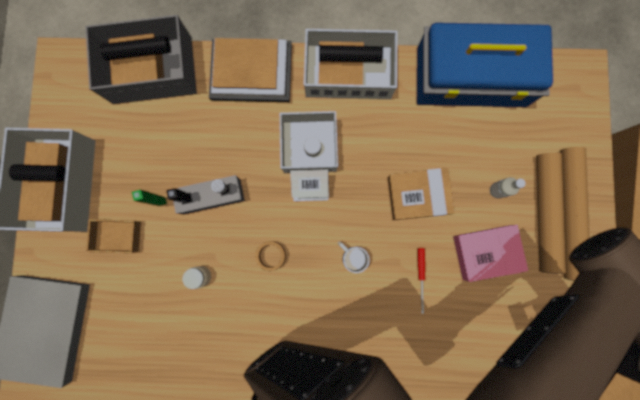

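View pics/scene0.png

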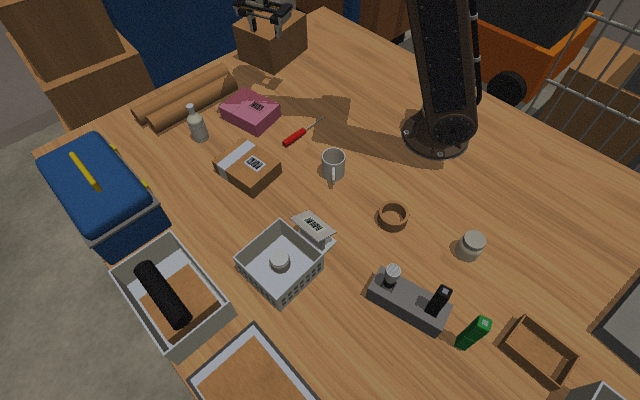

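The top view shows the wand at about (178,196), the torch at (220,186), the basket label at (310,184) and the parcel label at (413,198). The green decoy is at (148,197) and the pink one at (490,253). The scene view agrees. Next I'll enlarge these areas.

```bash
cat > h.py <<'E'
import numpy as np,cv2
from bench import robot
from scipy.spatial.transform import Rotation as Ro
def px(n,u,v,z=None,d=None):
    "pixel -> world, by depth d or on plane z"
    c=robot.calibration(n);K=c["intrinsics"];R=c["R"];t=c["t"]
    r=np.array([(u-K[0,2])/K[0,0],(v-K[1,2])/K[1,1],1.])
    o=-R.T@t; w=R.T@r
    return o+w*(d if z is None else (z-o[2])/w[2])
E
python3 - <<'E'
from h import *
im=cv2.imread("pics/top0.png");d=np.load("top_d.npy");s=cv2.imread("pics/scene0.png")
a=cv2.resize(im[160:220,125:250],None,fx=6,fy=6,interpolation=2)[:, :750]
b=cv2.resize(im[160:225,280:460],None,fx=4.1667,fy=4.1667,interpolation=2)[:, :750]
cv2.imwrite("pics/crop1.png",np.vstack([a,b[:240]]))
for n,uv in {"parcel_label":(413,198),"basket_label":(310,184),"wand":(174,194),"torch":(220,186),"hold":(205,195),"table":(350,290)}.items():
    u,v=uv;dd=np.median(d[v-1:v+2,u-1:u+2]);print(n,dd,px("top",u,v,d=dd).round(1))
E
```

```text
parcel_label 1175.2949 [ 579.3 -299.9   61.6]
basket_label 1159.4695 [609.9  11.7  85.4]
wand 1060.529 [557.2 377.6 185.3]
torch 1090.7303 [586.7 261.1 156.1]
hold 1176.7708 [570.  329.1  69. ]
table 1210.694 [ 293.  -119.9    0. ]
```

View pics/crop1.png

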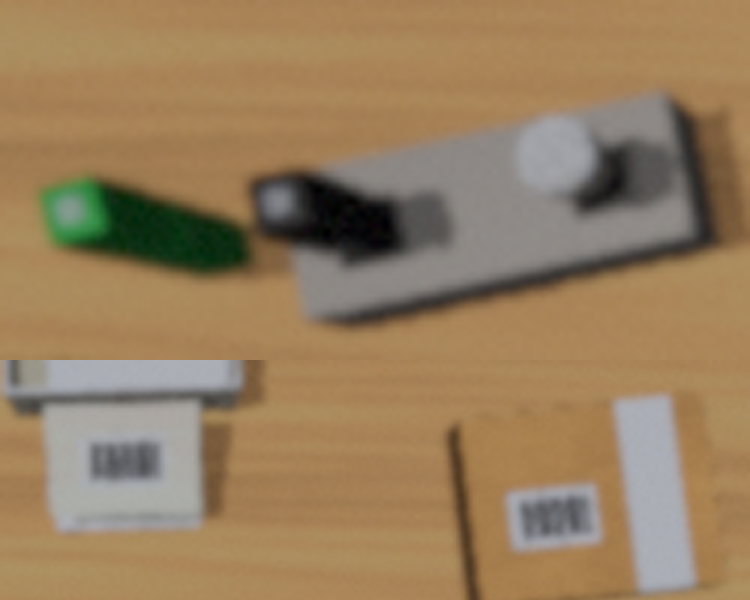

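Run:
```python
from h import *
d=np.load("top_d.npy")
w=px("top",171.5,193.8,z=186);t=px("top",218,185.8,z=156)
print("wand",w,"torch",t,np.linalg.norm((w-t)[:2]),"axis deg",np.degrees(np.arctan2(*(w-t)[1::-1])))
print("holder edges",[px("top",125+a/6,160+b/6,z=70).round(1) for a,b in((312,320),(695,240),(665,92))])
print("plabel",px("top",413.2,197.5,z=61),"blabel",px("top",310,184.2,z=86))
def fit(u0,u1,v0,v1):
    P=np.array([px("top",u,v,d=d[v,u]) for u in range(u0,u1) for v in range(v0,v1) if d[v,u]>0])
    c=P.mean(0);n=np.linalg.svd(P-c)[2][2];n*=np.sign(n[2]);return c,n,np.degrees(np.arccos(n[2])),np.degrees(np.arctan2(n[1],n[0]))
print(fit(296,326,175,196))
print("plate edges",[px("top",280+a/4.1667,160+b/4.1667,z=z).round(1) for a,b,z in((45,42,107),(203,40,107),(60,168,65),(203,162,65))])
s=robot.get_state();print(Ro.from_rotvec(s["ee_rot"]).as_matrix().round(3))
```

```text
wand [557.44562883 384.24857455 186.        ] torch [587.10860369 266.76618504 156.        ] 121.1693192345363 axis deg 104.1703684908275
holder edges [array([512. , 410.1,  70. ]), array([557.8, 219.4,  70. ]), array([632.6, 238.4,  70. ])]
plabel [ 580.95275921 -300.63236254   61.        ] blabel [609.22482476  11.7001083   86.        ]
(array([607.14336277,  10.261004  ,  83.01446199]), array([-0.5099861 , -0.03416061,  0.85950406]), np.float64(30.7390556578846), np.float64(-176.16785781112475))
plate edges [array([646.4,  68.6, 107. ]), array([650.8, -42.7, 107. ]), array([561.9,  58.2,  65. ]), array([569.2, -45.4,  65. ])]
[[-0.001 -0.933 -0.36 ]
 [ 0.001 -0.36   0.933]
 [-1.     0.     0.002]]
```

```bash
cat >> h.py <<'E'
n=np.array([-.499,-.0305,.866])
WAND=np.array([557.4,384.2]);PL=np.array([581,-300.6,61.]);BL=np.array([609.2,11.7,86.])
def rot(xdir,yaw):
    "tool x along xdir, tool z near horizontal yaw (deg)"
    x=np.array(xdir,float);x/=np.linalg.norm(x);a=np.radians(yaw)
    z=np.array([np.cos(a),np.sin(a),0]);z-=x*(x@z);z/=np.linalg.norm(z)
    return np.c_[x,np.cross(z,x),z]
def plan(p,R,N,P0=None):
    from scipy.linalg import logm,expm
    s=robot.get_state();A=np.eye(4);A[:3,:3]=Ro.from_rotvec(s["ee_rot"]).as_matrix();A[:3,3]=s["eef_pos"]
    B=np.eye(4);B[:3,:3]=R;B[:3,3]=p
    print("t",round(s["time_s"],2),"pos",s["eef_pos"].round(1),"q",s["q"].round(2),"F",s["ft_force"].round(1),"w",round(s["width"],1))
    D=np.linalg.inv(A)@B
    E=expm(np.real(logm(D))/N)
    print("remaining tool shift",D[:3,3].round(1),"turn",Ro.from_matrix(D[:3,:3]).as_rotvec().round(3))
    print(N,"rows of",(E[:3,3]/40).round(3),(Ro.from_matrix(E[:3,:3]).as_rotvec()/.15).round(3))
    for k in (N//4,N//2,3*N//4): print("via",(A@np.linalg.matrix_power(E,k))[:3,3].round(0))
E
python3 - <<'E'
from h import *
plan(BL+n*220,rot(-n,160),20)
E
```

```text
t 0.1 pos [ 243.2 -629.2  247.7] q [-0.91  0.36  0.01 -0.   -1.22 -0.29] F [-0.5  0.4  0.5] w 87.5
remaining tool shift [ -28.1 -467.6  499.3] turn [-0.779  0.35  -0.408]
20 rows of [ 0.001 -0.796  0.373] [-0.26   0.117 -0.136]
via [ 354. -493.  251.]
via [ 436. -338.  260.]
via [ 485. -170.  270.]
```

```bash
python3 -m pendant '[[[0,-0.8,0.37],[-0.26,0.12,-0.14]],[[0,-0.8,0.37],[-0.26,0.12,-0.14]],[[0,-0.8,0.37],[-0.26,0.12,-0.14]],[[0,-0.8,0.37],[-0.26,0.12,-0.14]],[[0,-0.8,0.37],[-0.26,0.12,-0.14]],[[0,-0.8,0.37],[-0.26,0.12,-0.14]],[[0,-0.8,0.37],[-0.26,0.12,-0.14]],[[0,-0.8,0.37],[-0.26,0.12,-0.14]],[[0,-0.8,0.37],[-0.26,0.12,-0.14]],[[0,-0.8,0.37],[-0.26,0.12,-0.14]]]' -1
python3 -c "
from h import *
plan(BL+n*220,rot(-n,160),10)"
```

```text
time_s: 1.1
eef_pos: [440.3, -328.7, 255.4]
ee_rot: [-1.958, 0.652, 1.463]
ft_force: [1.4, 0.1, 0.1]
width: 87.3
t 1.1 pos [ 440.3 -328.7  255.4] q [-0.33  0.02 -0.4  -0.07 -0.88 -0.44] F [1.4 0.1 0.1] w 87.3
remaining tool shift [ -14.4 -277.6  195. ] turn [-0.384  0.171 -0.192]
10 rows of [-0.008 -0.774  0.361] [-0.256  0.114 -0.128]
via [ 463. -264.  261.]
via [ 486. -165.  268.]
via [496. -97. 272.]
```

```bash
python3 -m pendant '[[[0,-0.78,0.36],[-0.26,0.11,-0.13]],[[0,-0.78,0.36],[-0.26,0.11,-0.13]],[[0,-0.78,0.36],[-0.26,0.11,-0.13]],[[0,-0.78,0.36],[-0.26,0.11,-0.13]],[[0,-0.78,0.36],[-0.26,0.11,-0.13]],[[0,-0.78,0.36],[-0.26,0.11,-0.13]],[[0,-0.78,0.36],[-0.26,0.11,-0.13]],[[0,-0.78,0.36],[-0.26,0.11,-0.13]],[[-0.03,-0.78,0.36],[-0.26,0.11,-0.13]],[[-0.03,-0.78,0.36],[-0.26,0.11,-0.13]]]'
python3 - <<'E'
from h import *
plan(BL+n*220,rot(-n,160),2)
s=robot.get_state();im,d=robot.capture("wrist");cv2.imwrite("pics/w1.png",im)
np.savez("w1.npz",d=d,p=s["eef_pos"],r=s["ee_rot"])
print("to wand above"); plan([*WAND,300],rot([0,0,-1],193.8),14)
E
```

```text
time_s: 2.1
eef_pos: [497.4, 21.9, 277.4]
ee_rot: [-2.397, 0.217, 1.387]
ft_force: [1.3, -0.2, 0.9]
width: 87.4
t 2.1 pos [497.4  21.9 277.4] q [ 0.58 -0.27 -0.89  0.49 -0.53 -1.33] F [ 1.3 -0.2  0.9] w 87.4
remaining tool shift [ 0.9 15.2 -7.7] turn [ 0.02  -0.001  0.018]
2 rows of [ 0.012  0.19  -0.097] [ 0.067 -0.003  0.061]
via [497.  22. 277.]
via [498.  13. 277.]
via [498.  13. 277.]
to wand above
t 2.15 pos [497.4  24.8 277.7] q [ 0.58 -0.27 -0.89  0.5  -0.52 -1.34] F [-0.9  0.8  0.4] w 87.4
remaining tool shift [  28.8 -355.6   77.5] turn [-0.601 -0.536  0.088]
14 rows of [ 0.045 -0.659 -0.057] [-0.286 -0.255  0.042]
via [527.  97. 292.]
via [553. 199. 302.]
via [562. 278. 304.]
```

View pics/w1.png

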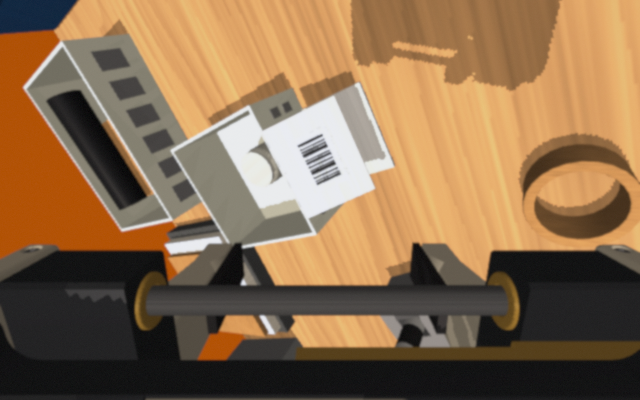

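The pose is reachable (q3 = -0.89, limit -1.02). The wrist view shows the basket barcode at about (320,160), and the tape is on the right. Next is the wand.

```bash
cat >> h.py <<'E'
def wpx(u,v,d,p,r):
    c=robot.calibration("wrist");K=c["intrinsics"]
    X=np.array([(u-K[0,2])/K[0,0]*d,(v-K[1,2])/K[1,1]*d,d,1])
    return Ro.from_rotvec(r).as_matrix()@(c["T_tool_cam"]@X)[:3]+p
E
python3 - <<'E'
from h import *
f=np.load("w1.npz");d=f["d"];dd=np.median(d[157:164,317:324]);s=robot.get_state()
print(dd,wpx(320,160,dd,s["eef_pos"],s["ee_rot"]))
P=np.array([wpx(u,v,d[v,u],s["eef_pos"],s["ee_rot"]) for u in range(305,336,2) for v in range(140,181,2)])
c=P.mean(0);m=np.linalg.svd(P-c)[2][2];print(c,m)
E
python3 -m pendant '[[[0.04,-0.66,-0.06],[-0.29,-0.26,0.04]],[[0.04,-0.66,-0.06],[-0.29,-0.26,0.04]],[[0.04,-0.66,-0.06],[-0.29,-0.26,0.04]],[[0.04,-0.66,-0.06],[-0.29,-0.26,0.04]],[[0.04,-0.66,-0.06],[-0.29,-0.26,0.04]],[[0.04,-0.66,-0.06],[-0.29,-0.26,0.04]],[[0.04,-0.66,-0.06],[-0.29,-0.26,0.04]],[[0.04,-0.66,-0.06],[-0.29,-0.26,0.04]],[[0.04,-0.66,-0.06],[-0.29,-0.26,0.04]],[[0.04,-0.66,-0.06],[-0.29,-0.26,0.04]]]'
python3 -c "
from h import *
plan([*WAND,300],rot([0,0,-1],193.8),6)"
```

```text
360.21692 [610.27618409  16.84768623  87.36774377]
[610.35925412  17.0019204   87.35552195] [-0.49878274 -0.0258981   0.86634004]
time_s: 3.15
eef_pos: [554.5, 287.6, 302.6]
ee_rot: [2.322, 0.154, -2.052]
ft_force: [1.3, -0.0, -0.1]
width: 87.6
t 3.15 pos [554.5 287.6 302.6] q [ 0.82  0.17 -0.15  0.06 -1.13 -0.75] F [ 1.3 -0.  -0.1] w 87.6
remaining tool shift [  7.6 -95.7 -11.7] turn [-0.143 -0.128  0.028]
6 rows of [ 0.024 -0.396 -0.074] [-0.159 -0.142  0.031]
via [556. 304. 303.]
via [558. 336. 302.]
via [558. 352. 302.]
```

```bash
python3 -m pendant '[[[0,-0.4,-0.07],[-0.16,-0.14,0.03]],[[0,-0.4,-0.07],[-0.16,-0.14,0.03]],[[0,-0.4,-0.07],[-0.16,-0.14,0.03]],[[0,-0.4,-0.07],[-0.16,-0.14,0.03]],[[0,-0.4,-0.07],[-0.16,-0.14,0.03]],[[0,-0.4,-0.07],[-0.16,-0.14,0.03]],[[0,0,0],[0,0,0]],[[0,0,0],[0,0,0]],[[0,0,0],[0,0,0]],[[0,0,0],[0,0,0]]]'
python3 - <<'E'
from h import *
plan([*WAND,300],rot([0,0,-1],193.8),2)
s=robot.get_state();im,d=robot.capture("wrist");cv2.imwrite("pics/w2.png",im)
np.savez("w2.npz",d=d,p=s["eef_pos"],r=s["ee_rot"])
E
```

```text
time_s: 4.15
eef_pos: [554.7, 390.8, 298.3]
ee_rot: [2.07, 0.255, -2.1]
ft_force: [-0.4, -1.5, -0.0]
width: 87.7
t 4.15 pos [554.7 390.8 298.3] q [ 0.9   0.35  0.11 -0.01 -1.35 -0.65] F [-0.4 -1.5 -0. ] w 87.7
remaining tool shift [-1.7  7.1 -0.9] turn [ 0.009  0.015 -0.005]
2 rows of [-0.021  0.088 -0.012] [ 0.031  0.05  -0.016]
via [555. 391. 298.]
via [556. 387. 299.]
via [556. 387. 299.]
```

View pics/w2.png

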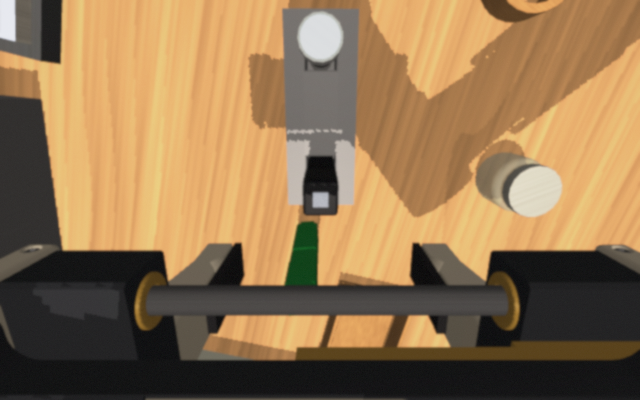

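The wand top is at about (320,199), aligned with the jaws. The torch is at (320,38) and the green decoy lies below the wand.

Run:
```python
from h import *
f=np.load("w2.npz");d=f["d"];s=robot.get_state();p,r=s["eef_pos"],s["ee_rot"]
for n_,u,v in(("wand",320,200),("torch",320,37)):
    dd=np.median(d[v-2:v+3,u-2:u+3]);print(n_,dd,wpx(u,v,dd,p,r))
# wand axis from two side edges at holder opening vs. top
T=wpx(320,199.5,np.median(d[197:203,317:323]),p,r)
print("pre");plan([T[0],T[1],215],rot([0,0,-1],193.8),6)
plan([T[0],T[1],156],rot([0,0,-1],193.8),8)
# holder edges yaw
for v in(20,60,100,180):
    row=d[v];print(v,[(u,wpx(u,v,row[u],p,r).round(0)) for u in range(270,375) if 60<wpx(u,v,row[u],p,r)[2]<75][::200],
      [wpx(u,v,row[u],p,r).round(1) for u in range(270,375) if 60<wpx(u,v,row[u],p,r)[2]<75][-1:])
```

```text
wand 258.41238 [559.49399871 386.24279563 187.90076525]
torch 252.65256 [588.60128089 269.78613591 157.58160601]
pre
t 4.2 pos [554.7 390.7 298.4] q [ 0.9   0.35  0.11 -0.01 -1.35 -0.65] F [-0.9  0.2 -0.3] w 87.7
remaining tool shift [83.4  5.5 -4.7] turn [ 0.009  0.015 -0.005]
6 rows of [ 0.348  0.024 -0.018] [ 0.011  0.016 -0.005]
via [555. 390. 285.]
via [557. 388. 257.]
via [558. 387. 243.]
t 4.2 pos [554.7 390.7 298.4] q [ 0.9   0.35  0.11 -0.01 -1.35 -0.65] F [-0.9  0.2 -0.3] w 87.7
remaining tool shift [142.4   5.2  -5.6] turn [ 0.009  0.015 -0.005]
8 rows of [ 0.445  0.017 -0.015] [ 0.008  0.012 -0.004]
via [556. 389. 263.]
via [557. 388. 227.]
via [558. 387. 192.]
20 [(282, array([632., 250.,  71.]))] [array([560.1, 231.8,  71.2])]
60 [(284, array([623., 285.,  70.]))] [array([551. , 266.8,  69.9])]
100 [(285, array([614., 323.,  71.]))] [array([541.5, 304.6,  70.5])]
180 [(287, array([593., 406.,  70.]))] [array([521.4, 388.2,  70.7])]
```

```bash
python3 -m pendant '[[[0.3,0.07,-0.06],[0.03,0.05,-0.02]],[[0.4,0.05,-0.05],[0.03,0.05,-0.02]],[[0.4,0.02,-0.03],[0,0,0]],[[0.4,0,0],[0,0,0]],[[0.4,0,0],[0,0,0]],[[0.4,0,0],[0,0,0]],[[0.4,0,0],[0,0,0]],[[0.4,0,0],[0,0,0]],[[0.2,0,0],[0,0,0]],[[0,0,0],[0,0,0]]]'
python3 -c "
from h import *
plan([558.8,385.6,156],rot([0,0,-1],194),1)"
```

```text
time_s: 5.2
eef_pos: [562.8, 382.7, 167.8]
ee_rot: [2.108, 0.257, -2.091]
ft_force: [-0.7, 1.3, -0.6]
width: 87.8
t 5.2 pos [562.8 382.7 167.8] q [ 0.88  0.42 -0.09  0.   -1.05 -0.65] F [-0.7  1.3 -0.6] w 87.8
remaining tool shift [11.7 -3.7  3.3] turn [-0.008 -0.009  0.006]
1 rows of [ 0.294 -0.093  0.083] [-0.054 -0.061  0.043]
via [563. 383. 168.]
via [563. 383. 168.]
via [563. 383. 168.]
```

```bash
python3 -m pendant '[[[0.2,-0.05,0.05],[-0.03,-0.03,0.02]],[[0.1,-0.05,0.04],[-0.03,-0.03,0.02]],[[0,0,0],[0,0,0]],[[0,0,0],[0,0,0]],[[0,0,0],[0,0,0]],[[0,0,0],[0,0,0]],[[0,0,0],[0,0,0]],[[0,0,0],[0,0,0]],[[0,0,0],[0,0,0]],[[0,0,0],[0,0,0]]]'
python3 -c "
from h import *
plan([558.8,385.6,156],rot([0,0,-1],194),1)"
```

```text
time_s: 6.2
eef_pos: [559.4, 387.1, 158.7]
ee_rot: [2.096, 0.262, -2.088]
ft_force: [0.1, 0.5, 0.1]
width: 87.8
t 6.2 pos [559.4 387.1 158.7] q [ 0.89  0.43 -0.1   0.   -1.04 -0.65] F [0.1 0.5 0.1] w 87.8
remaining tool shift [2.7 1.3 0.9] turn [ 0.002 -0.004  0.003]
1 rows of [0.068 0.033 0.023] [ 0.013 -0.028  0.017]
via [559. 387. 159.]
via [559. 387. 159.]
via [559. 387. 159.]
```

```bash
python3 -m pendant '[[[0.03,0.03,0.02],[0,-0.03,0.02]],[[0,0,0],[0,0,0]],[[0,0,0],[0,0,0]],[[0,0,0],[0,0,0]],[[0,0,0],[0,0,0]],[[0,0,0],[0,0,0]],[[0,0,0],[0,0,0]],[[0,0,0],[0,0,0]],[[0,0,0],[0,0,0]],[[0,0,0],[0,0,0]]]' 1 35
python3 -c "
from h import *
plan([558.8,385.6,156],rot([0,0,-1],194),1);print(robot.get_state()['wrist_torque'])"
```

```text
time_s: 7.2
eef_pos: [558.9, 385.5, 157.3]
ee_rot: [2.089, 0.258, -2.091]
ft_force: [0.3, 0.2, 0.3]
width: 27.9
t 7.2 pos [558.9 385.5 157.3] q [ 0.89  0.43 -0.1   0.   -1.05 -0.64] F [0.3 0.2 0.3] w 27.9
remaining tool shift [ 1.3 -0.1  0. ] turn [ 0.002  0.001 -0.001]
1 rows of [ 0.033 -0.002  0.001] [ 0.013  0.005 -0.006]
via [559. 386. 157.]
via [559. 386. 157.]
via [559. 386. 157.]
[ 0.04095863  0.10492399 -0.03395517]
```

```bash
python3 -m pendant '[[[-0.2,0,0],[0,0,0]],[[-0.3,0,0],[0,0,0]],[[-0.4,0,0],[0,0,0]],[[-0.4,0,0],[0,0,0]],[[-0.5,0,0],[0,0,0]],[[-0.6,0,0],[0,0,0]],[[-0.7,0,0],[0,0,0]],[[-0.8,0,0],[0,0,0]],[[-0.8,0,0],[0,0,0]],[[-0.5,0,0],[0,0,0]]]'
python3 -c "
from h import *
plan([581,-300.6,330],rot([0,0,-1],111),22)"
```

```text
time_s: 8.2
eef_pos: [557.3, 383.8, 376.7]
ee_rot: [2.084, 0.254, -2.094]
ft_force: [-0.4, 0.7, -1.7]
width: 28.0
t 8.2 pos [557.3 383.8 376.7] q [ 0.89  0.32  0.24 -0.   -1.5  -0.64] F [-0.4  0.7 -1.7] w 28.0
remaining tool shift [ 49.4 669.5 143.2] turn [ 1.45   0.002 -0.006]
22 rows of [ 0.054  0.754 -0.394] [ 0.439  0.001 -0.002]
via [652. 244. 366.]
via [699.  46. 353.]
via [ 677. -122.  343.]
```

```bash
python3 -c "
from h import *
plan([581,-300.6,340],rot([0,0,-1],150),20)"
```

```text
t 8.2 pos [557.3 383.8 376.7] q [ 0.89  0.32  0.24 -0.   -1.5  -0.64] F [-0.4  0.7 -1.7] w 28.0
remaining tool shift [ 39.4 669.5 143.3] turn [ 0.769  0.004 -0.005]
20 rows of [ 0.047  0.867 -0.135] [ 0.256  0.001 -0.002]
via [613. 218. 368.]
via [636.  44. 359.]
via [ 625. -131.  349.]
```

```bash
python3 -m pendant '[[[0.03,0.4,-0.1],[0.2,0,0]],[[0.04,0.7,-0.13],[0.26,0,0]],[[0.05,0.87,-0.13],[0.26,0,0]],[[0.05,0.87,-0.13],[0.26,0,0]],[[0.05,0.87,-0.13],[0.26,0,0]],[[0.05,0.87,-0.13],[0.26,0,0]],[[0.05,0.87,-0.13],[0.26,0,0]],[[0.05,0.87,-0.13],[0.26,0,0]],[[0.05,0.87,-0.13],[0.26,0,0]],[[0.05,0.87,-0.13],[0.26,0,0]]]'
python3 -c "
from h import *
plan([581,-300.6,320],rot([0,0,-1],150),11)"
```

```text
time_s: 9.2
eef_pos: [625.3, 53.6, 359.7]
ee_rot: [-2.135, 0.165, 2.148]
ft_force: [0.3, 0.3, -2.7]
width: 28.1
t 9.2 pos [625.3  53.6 359.7] q [ 0.39  0.24  0.09 -0.   -1.43 -0.55] F [ 0.3  0.3 -2.7] w 28.1
remaining tool shift [ 40.1 356.8 -10.6] turn [ 0.37   0.006 -0.002]
11 rows of [ 0.09  0.8  -0.16] [ 0.224  0.003 -0.001]
via [627. -12. 353.]
via [ 621. -109.  342.]
via [ 606. -206.  331.]
```

```bash
python3 -m pendant '[[[0.09,0.8,-0.16],[0.22,0,0]],[[0.09,0.8,-0.16],[0.22,0,0]],[[0.09,0.8,-0.16],[0.22,0,0]],[[0.09,0.8,-0.16],[0.22,0,0]],[[0.09,0.8,-0.16],[0.22,0,0]],[[0.09,0.8,-0.16],[0.22,0,0]],[[0.09,0.8,-0.16],[0.22,0,0]],[[0.09,0.8,-0.16],[0.22,0,0]],[[0.09,0.6,-0.16],[0.22,0,0]],[[0.06,0.4,-0.1],[0.15,0,0]]]'
python3 -c "
from h import *
plan([581,-300.6,300],rot([0,0,-1],150),3)
s=robot.get_state();im,d=robot.capture('wrist');cv2.imwrite('pics/w3.png',im)
np.savez('w3.npz',d=d,p=s['eef_pos'],r=s['ee_rot'])
plan([581,-300.6,283],rot([0,0,-1],150),5)"
```

```text
time_s: 10.2
eef_pos: [585.2, -267.1, 320.3]
ee_rot: [-1.925, 0.5, 1.957]
ft_force: [1.2, 0.2, -2.2]
width: 28.0
t 10.2 pos [ 585.2 -267.1  320.3] q [-0.13  0.28  0.06  0.   -1.37 -0.38] F [ 1.2  0.2 -2.2] w 28.0
remaining tool shift [ 20.3  31.3 -12.7] turn [ 0.021  0.015 -0.006]
3 rows of [ 0.169  0.26  -0.107] [ 0.047  0.032 -0.014]
via [ 585. -267.  320.]
via [ 584. -278.  314.]
via [ 582. -289.  307.]
t 10.25 pos [ 584.4 -268.8  319.8] q [-0.13  0.28  0.06  0.   -1.37 -0.38] F [-0.5 -0.9 -1.8] w 27.7
remaining tool shift [ 36.9  29.2 -13. ] turn [ 0.019  0.015 -0.007]
5 rows of [ 0.184  0.146 -0.065] [ 0.025  0.021 -0.01 ]
via [ 584. -275.  312.]
via [ 583. -282.  305.]
via [ 582. -288.  298.]
```

View pics/w3.png

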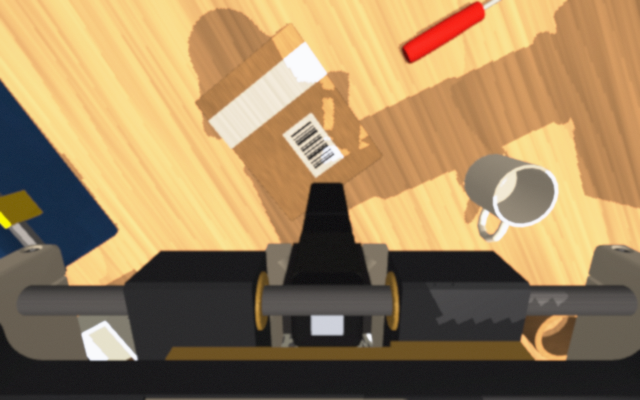

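The wand is held straight, with its nose edge at about (310–343,183) and the label at (313,145). I'll check the nose projection and measure the label.

Run:
```python
from h import *
c=robot.calibration("wrist");K=c["intrinsics"];Ti=np.linalg.inv(c["T_tool_cam"])
for nm,P in (("nose +y corners",[(151.3,14,-14),(151.3,14,14)]),("nose -y",[(151.3,-14,-14),(151.3,-14,14)]),("30 mm up, +y",[(121.3,14,-14),(121.3,14,14)])):
    for q in P:
        X=Ti@np.array([*q,1]);y=K@X[:3];print(nm,(y[:2]/y[2]).round(1))
f=np.load("w3.npz");d=f["d"];s=robot.get_state()
dd=np.median(d[142:149,310:317]);print("label",wpx(313,145,dd,s["eef_pos"],s["ee_rot"]))
im=cv2.imread("pics/w3.png");cv2.imwrite("pics/w3c.png",cv2.resize(im[105:235,270:380],None,fx=5,fy=4.5))
```

```text
nose +y corners [310.5 177.2]
nose +y corners [342.1 177.2]
nose -y [310.9 207.3]
nose -y [341.7 207.3]
30 mm up, +y [308.7 185.6]
30 mm up, +y [343.7 185.5]
label [ 580.04250757 -301.04990431   61.81318155]
```

View pics/w3c.png

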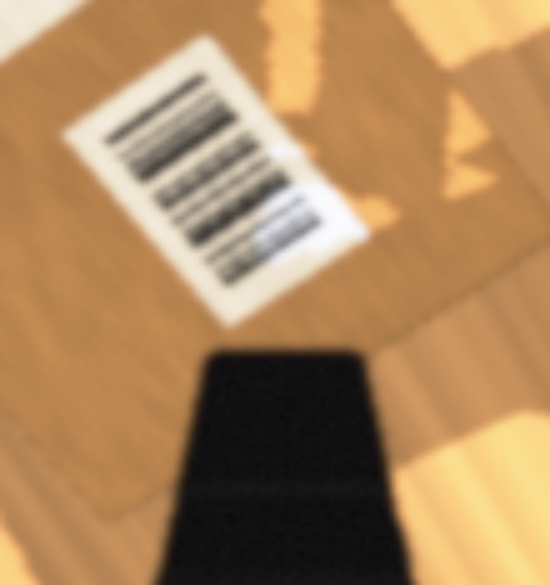

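```bash
cat >> h.py <<'E'
def tilt(fn):
    "wand +y face in tool frame from wrist depth: y = a + b x"
    d=np.load(fn)["d"];c=robot.calibration("wrist");K=c["intrinsics"];T=c["T_tool_cam"]
    v,u=np.mgrid[165:250,300:353];z=d[v,u]
    X=np.stack([(u-K[0,2])/K[0,0]*z,(v-K[1,2])/K[1,1]*z,z,np.ones_like(z)],-1)@T.T
    X=X.reshape(-1,4)[:,:3];m=(X[:,0]>50)&(X[:,0]<160)&(abs(X[:,1])<25)&(abs(X[:,2])<25);X=X[m]
    print(len(X),"x range",X[:,0].min(),X[:,0].max())
    for lo in range(50,160,15):
        k=(X[:,0]>=lo)&(X[:,0]<lo+15)
        if k.sum()>5: print(lo,k.sum(),"y",np.median(X[k,1]).round(2),"z range",X[k,2].min().round(1),X[k,2].max().round(1))
    b=np.polyfit(X[:,0],X[:,1],1);print("y slope deg",np.degrees(np.arctan(b[0])),"at x=150:",np.polyval(b,150))
E
python3 - <<'E'
from h import *
tilt("w3.npz")
c=robot.calibration("wrist");K=c["intrinsics"];Ti=np.linalg.inv(c["T_tool_cam"])
for q in((-28.7,14,0),(-28.7,-14,0)):
    y=K@(Ti@np.array([*q,1]))[:3];print(y[:2]/y[2])
E
```

```text
1305 x range 50.006109337016795 136.0312163927772
50 344 y 13.51 z range -13.7 15.7
65 277 y 13.69 z range -13.7 14.3
80 228 y 13.65 z range -13.7 14.1
95 192 y 13.6 z range -13.6 14.1
110 162 y 13.6 z range -13.6 14.1
125 102 y 13.53 z range -13.5 13.9
y slope deg 0.13883640326142616 at x=150: 13.618407737849484
[325.41006589 285.87475937]
[325.55724324 348.527221  ]
```

Run:
```python
from h import *
d=np.load("w3.npz")["d"];c=robot.calibration("wrist");K=c["intrinsics"];T=c["T_tool_cam"]
def tp(u,v):
    z=d[v,u];return np.round(T@np.array([(u-K[0,2])/K[0,0]*z,(v-K[1,2])/K[1,1]*z,z,1]),1)[:3]
for v in [178,180,181,182,183,184,185,186,188,190,195,200,210,240,258,265,280,300,316,320,325,330,334,338,342,346,350]: print(v,d[v,326].round(1),tp(326,v), d[v,318].round(1))
im=cv2.imread("pics/w3.png");cv2.imwrite("pics/w3d.png",cv2.resize(im[235:365,255:400],None,fx=5,fy=4.5))
```

```text
178 405.6 [259.3 -11.6  -0.6] 405.1
180 404.3 [257.3 -13.6  -0.5] 407.2
181 406.1 [258.7 -15.2  -0.6] 406.8
182 278.5 [134.1  13.8  -0.2] 0.0
183 275.4 [130.8  13.8  -0.2] 275.7
184 273.3 [128.6  13.5  -0.2] 272.4
185 269.8 [124.9  13.5  -0.2] 268.8
186 265.7 [120.7  13.8  -0.2] 266.4
188 259.7 [ 1.144e+02  1.380e+01 -1.000e-01] 258.6
190 254.9 [ 1.093e+02  1.350e+01 -1.000e-01] 254.9
195 240.4 [94.2 13.9 -0.1] 240.6
200 229.3 [82.6 13.6 -0.1] 230.4
210 207.6 [59.9 13.9 -0. ] 208.9
240 162.3 [12.6 14.3  0.1] 163.4
258 145.1 [-5.5 13.7  0.2] 144.8
265 138.8 [-12.1  13.8   0.2] 137.6
280 127.6 [-23.9  13.6   0.2] 127.0
300 85.4 [-62.8  30.6   0.3] 85.7
316 125.2 [-30.    2.    0.2] 124.2
320 125.1 [-30.6   0.6   0.2] 124.1
325 125.5 [-30.7  -1.5   0.2] 126.1
330 126.9 [-30.1  -4.2   0.2] 126.2
334 128.1 [-29.6  -6.5   0.2] 126.6
338 128.2 [-29.9  -8.1   0.2] 128.0
342 128.9 [-29.8 -10.    0.2] 128.2
346 130.5 [-28.9 -12.6   0.2] 130.7
350 80.0 [-71.1  22.2   0.3] 80.1
```

View pics/w3d.png

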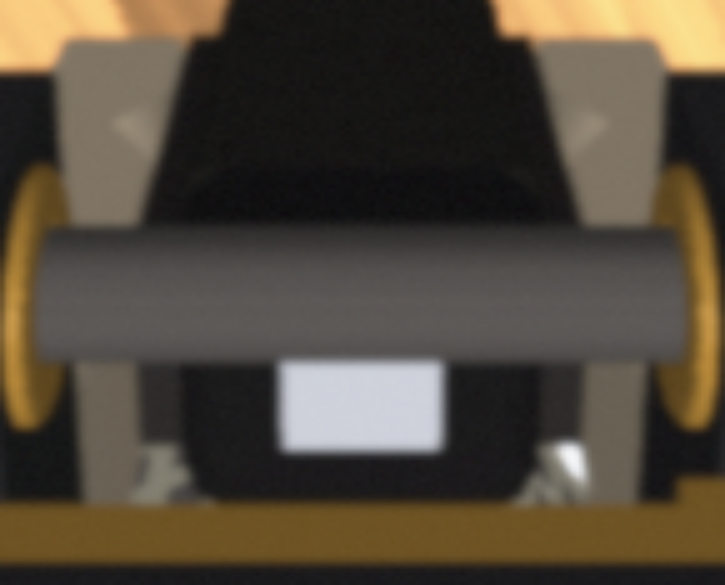

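Top end is at tool x ≈ -30, so the nose is about 150 ahead of the TCP. The side face is parallel to the tool within 0.15°; it stops at about x = 135, so the tip is probably bevelled. Now I'll aim at the parcel label.

```bash
python3 -m pendant '[[[0.18,0.15,-0.07],[0.03,0.02,-0.01]],[[0.18,0.15,-0.07],[0.03,0.02,-0.01]],[[0.18,0.15,-0.07],[0.03,0.02,-0.01]],[[0.18,0.15,-0.07],[0.03,0.02,-0.01]],[[0.1,0.08,-0.03],[0.02,0.02,-0.01]],[[0,0,0],[0,0,0]],[[0,0,0],[0,0,0]],[[0,0,0],[0,0,0]],[[0,0,0],[0,0,0]],[[0,0,0],[0,0,0]]]'
python3 -c "
from h import *
plan([580.5,-300.8,281.5],rot([0,0,-1],150),1)"
```

```text
time_s: 11.25
eef_pos: [579.6, -300.6, 283.2]
ee_rot: [-1.922, 0.519, 1.925]
ft_force: [-0.1, 0.2, -2.4]
width: 27.6
t 11.25 pos [ 579.6 -300.6  283.2] q [-0.18  0.31  0.01 -0.   -1.28 -0.35] F [-0.1  0.2 -2.4] w 27.6
remaining tool shift [ 1.7 -0.3 -0.9] turn [-0.005  0.002  0.001]
1 rows of [ 0.042 -0.007 -0.021] [-0.031  0.011  0.006]
via [ 580. -301.  283.]
via [ 580. -301.  283.]
via [ 580. -301.  283.]
```

```bash
H='x'; python3 -m pendant '[[[0.03,0,-0.02],[0,0,0]],[[0,0,0],[0,0,0]],[[0,0,0],[0,0,0]],[[0,0,0],[0,0,0]],[[0,0,0],[0,0,0]],[[0,0,0],[0,0,0]],[[0,0,0],[0,0,0]],[[0,0,0],[0,0,0]],[[0,0,0],[0,0,0]],[[0,0,0],[0,0,0]]]'
python3 -m pendant '[[[0,0,0],[0,0,0]],[[0,0,0],[0,0,0]],[[0,0,0],[0,0,0]],[[0,0,0],[0,0,0]],[[0,0,0],[0,0,0]],[[0,0,0],[0,0,0]],[[0,0,0],[0,0,0]],[[0,0,0],[0,0,0]],[[0,0,0],[0,0,0]],[[0,0,0],[0,0,0]]]'
python3 -c "
from h import *
R=rot([0,0,-1],150)
plan([580.5,-300.8,281.5],R,1)
print('to basket, above'); plan(BL+n*260,rot(-n,160),14)"
```

```text
time_s: 12.25
eef_pos: [580.7, -300.8, 282.4]
ee_rot: [-1.923, 0.519, 1.924]
ft_force: [-0.2, 0.9, -2.0]
width: 27.4
time_s: 13.25
eef_pos: [580.7, -300.8, 282.4]
ee_rot: [-1.923, 0.518, 1.924]
ft_force: [0.0, -0.7, -1.2]
width: 27.8
t 13.25 pos [ 580.7 -300.8  282.4] q [-0.18  0.31  0.01 -0.   -1.28 -0.35] F [ 0.  -0.7 -1.2] w 27.8
remaining tool shift [0.9 0.1 0.1] turn [-0.004  0.001  0.001]
1 rows of [0.022 0.003 0.004] [-0.027  0.006  0.007]
via [ 581. -301.  282.]
via [ 581. -301.  282.]
via [ 581. -301.  282.]
to basket, above
t 13.25 pos [ 580.7 -300.8  282.4] q [-0.18  0.31  0.01 -0.   -1.28 -0.35] F [ 0.  -0.7 -1.2] w 27.8
remaining tool shift [ -28.3 -212.2  240.8] turn [-0.121  0.454 -0.262]
14 rows of [-0.092 -0.41   0.395] [-0.058  0.216 -0.125]
via [ 564. -235.  293.]
via [ 537. -147.  304.]
via [513. -82. 309.]
```

```bash
python3 -m pendant '[[[-0.3,-0.2,0.2],[-0.03,0.1,-0.06]],[[-0.09,-0.41,0.4],[-0.06,0.22,-0.12]],[[-0.09,-0.41,0.4],[-0.06,0.22,-0.12]],[[-0.09,-0.41,0.4],[-0.06,0.22,-0.12]],[[-0.09,-0.41,0.4],[-0.06,0.22,-0.12]],[[-0.09,-0.41,0.4],[-0.06,0.22,-0.12]],[[-0.09,-0.41,0.4],[-0.06,0.22,-0.12]],[[-0.09,-0.41,0.4],[-0.06,0.22,-0.12]],[[-0.09,-0.41,0.4],[-0.06,0.22,-0.12]],[[-0.09,-0.41,0.4],[-0.06,0.22,-0.12]]]'
python3 -c "
from h import *
plan(BL+n*250,rot(-n,160),6)"
```

```text
time_s: 14.25
eef_pos: [512.1, -84.0, 323.9]
ee_rot: [-2.275, 0.333, 1.544]
ft_force: [0.0, -0.4, -1.6]
width: 27.6
t 14.25 pos [512.1 -84.  323.9] q [ 0.28 -0.17 -0.52  0.12 -0.85 -0.79] F [ 0.  -0.4 -1.6] w 27.6
remaining tool shift [ 10.6 -65.1  68.1] turn [-0.033  0.121 -0.076]
6 rows of [ 0.038 -0.274  0.282] [-0.037  0.135 -0.084]
via [508. -69. 321.]
via [498. -40. 314.]
via [494. -25. 310.]
```

```bash
python3 -m pendant '[[[0.04,-0.27,0.28],[-0.04,0.13,-0.08]],[[0.04,-0.27,0.28],[-0.04,0.13,-0.08]],[[0.04,-0.27,0.28],[-0.04,0.13,-0.08]],[[0.04,-0.27,0.28],[-0.04,0.13,-0.08]],[[0.04,-0.27,0.28],[-0.04,0.13,-0.08]],[[0.04,-0.2,0.2],[-0.03,0.1,-0.06]],[[0,0,0],[0,0,0]],[[0,0,0],[0,0,0]],[[0,0,0],[0,0,0]],[[0,0,0],[0,0,0]]]'
python3 -c "
from h import *
plan(BL+n*220,rot(-n,160),4)
s=robot.get_state();im,d=robot.capture('wrist');cv2.imwrite('pics/w4.png',im)
np.savez('w4.npz',d=d,p=s['eef_pos'],r=s['ee_rot']);tilt('w4.npz')"
```

```text
time_s: 15.25
eef_pos: [479.4, 4.9, 311.5]
ee_rot: [-2.389, 0.231, 1.373]
ft_force: [0.9, -0.1, -1.4]
width: 27.8
t 15.25 pos [479.4   4.9 311.5] q [ 0.59 -0.35 -0.84  0.42 -0.65 -1.27] F [ 0.9 -0.1 -1.4] w 27.8
remaining tool shift [40.2  1.9 -0. ] turn [ 0.003 -0.007  0.017]
4 rows of [ 0.252  0.01  -0.001] [ 0.006 -0.012  0.029]
via [484.   5. 303.]
via [489.   5. 294.]
via [494.   5. 285.]
1305 x range 50.05676203219477 136.31815880798393
50 346 y 13.37 z range -14.2 15.2
65 279 y 13.55 z range -14.1 13.6
80 224 y 13.56 z range -14.3 13.5
95 190 y 13.55 z range -14.2 13.5
110 163 y 13.53 z range -14.2 13.3
125 103 y 13.45 z range -14.2 13.3
y slope deg 0.20488720366409663 at x=150: 13.592068653509846
```

View pics/w4.png

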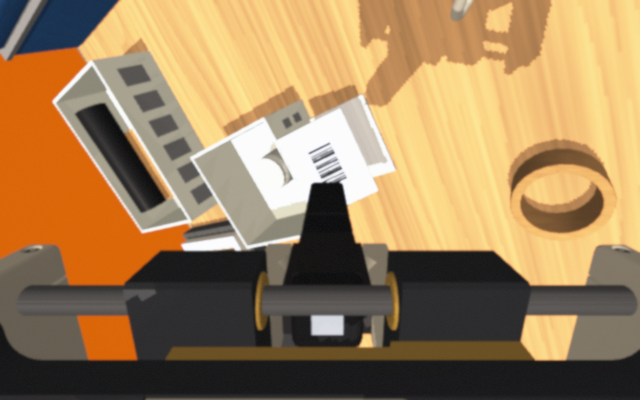

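The wand is still held straight. The barcode at about (327,163) is just above the nose edge. I'll check the label position and normal from here.

Run:
```python
from h import *
d=np.load("w4.npz")["d"];s=robot.get_state();p,r=s["eef_pos"],s["ee_rot"]
im=cv2.imread("pics/w4.png")
print(p,wpx(327,163,np.median(d[160:167,324:331]),p,r))
P=np.array([wpx(u,v,d[v,u],p,r) for u in range(300,350,2) for v in range(140,178,2) if d[v,u]>0])
P=P[abs((P-BL)@n)<10];c=P.mean(0);m=np.linalg.svd(P-c)[2][2];m*=np.sign(m[2]);print(len(P),c,m,"offset along n",(c-BL)@n)
cv2.imwrite("pics/w4c.png",cv2.resize(im[120:200,270:400],None,fx=6,fy=6,interpolation=2))
plan(BL+n*220,rot(-n,160),4)
```

```text
[479.51767903   4.90733454 311.47099801] [609.94165392  10.09174862  86.80631891]
473 [611.09467961   3.32553512  86.66261908] [-0.49927945 -0.03569769  0.86570532] offset along n -0.1161958219037289
t 15.3 pos [479.5   4.9 311.5] q [ 0.59 -0.35 -0.84  0.42 -0.65 -1.27] F [ 0.2  0.3 -2.3] w 27.8
remaining tool shift [40.2  1.8  0. ] turn [ 0.003 -0.007  0.017]
4 rows of [ 0.251  0.01  -0.001] [ 0.005 -0.012  0.029]
via [485.   5. 303.]
via [490.   5. 294.]
via [494.   5. 285.]
```

View pics/w4c.png

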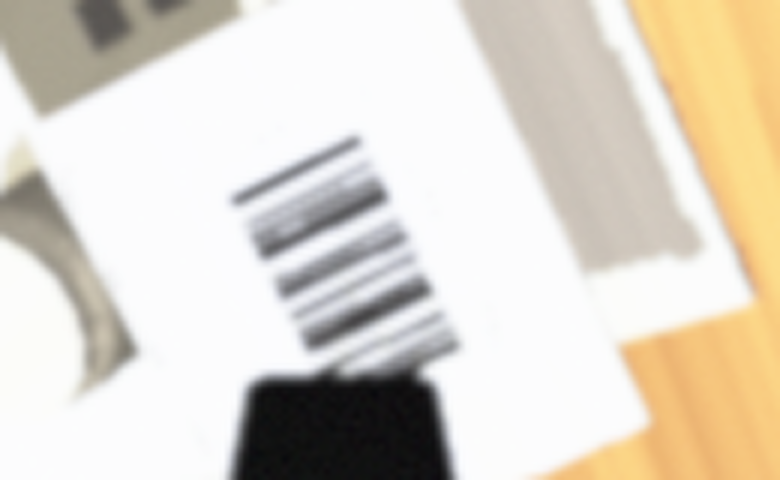

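```bash
python3 -m pendant '[[[0.2,0.02,0],[0,-0.01,0.03]],[[0.2,0.02,0],[0,-0.01,0.03]],[[0.2,0.01,0],[0,-0.01,0.03]],[[0.2,0,0],[0,-0.01,0.03]],[[0.15,0,0],[0,0,0]],[[0,0,0],[0,0,0]],[[0,0,0],[0,0,0]],[[0,0,0],[0,0,0]],[[0,0,0],[0,0,0]],[[0,0,0],[0,0,0]]]'
python3 -c "
from h import *
BL=np.array([609.7,12,86.3])
plan(BL+n*220.5,rot(-n,160),1)"
```

```text
time_s: 16.3
eef_pos: [500.4, 3.4, 274.1]
ee_rot: [-2.386, 0.258, 1.392]
ft_force: [0.2, -0.4, -1.9]
width: 27.8
t 16.3 pos [500.4   3.4 274.1] q [ 0.54 -0.26 -0.88  0.47 -0.53 -1.3 ] F [ 0.2 -0.4 -1.9] w 27.8
remaining tool shift [-3.1 -2.2 -0.1] turn [ 0.002  0.001 -0.006]
1 rows of [-0.077 -0.055 -0.002] [ 0.012  0.006 -0.038]
via [500.   3. 274.]
via [500.   3. 274.]
via [500.   3. 274.]
```

```bash
python3 -m pendant '[[[-0.07,-0.05,0],[0,0,-0.03]],[[0,0,0],[0,0,0]],[[0,0,0],[0,0,0]],[[0,0,0],[0,0,0]],[[0,0,0],[0,0,0]],[[0,0,0],[0,0,0]],[[0,0,0],[0,0,0]],[[0,0,0],[0,0,0]],[[0,0,0],[0,0,0]],[[0,0,0],[0,0,0]]]'
python3 -c "
from h import *
BL=np.array([609.7,12,86.3])
plan(BL+n*220.5,rot(-n,160),1)"
```

```text
time_s: 17.3
eef_pos: [499.6, 5.6, 278.1]
ee_rot: [-2.385, 0.25, 1.388]
ft_force: [-0.7, -0.5, -1.8]
width: 27.7
t 17.3 pos [499.6   5.6 278.1] q [ 0.54 -0.27 -0.87  0.47 -0.54 -1.3 ] F [-0.7 -0.5 -1.8] w 27.7
remaining tool shift [0.8 0.5 0.2] turn [ 0.002 -0.     0.001]
1 rows of [0.019 0.011 0.005] [ 0.012 -0.001  0.005]
via [500.   6. 278.]
via [500.   6. 278.]
via [500.   6. 278.]
```

```bash
python3 -m pendant '[[[0,0,0],[0,0,0]],[[0,0,0],[0,0,0]],[[0,0,0],[0,0,0]],[[0,0,0],[0,0,0]],[[0,0,0],[0,0,0]],[[0,0,0],[0,0,0]],[[0,0,0],[0,0,0]],[[0,0,0],[0,0,0]],[[0,0,0],[0,0,0]],[[0,0,0],[0,0,0]]]'
python3 - <<'E'
from h import *
BL=np.array([609.7,12,86.3])
im,d=robot.capture("wrist");np.savez("w5.npz",d=d);tilt("w5.npz")
s=robot.get_state();p=s["eef_pos"];x=Ro.from_rotvec(s["ee_rot"]).as_matrix()[:,0]
nose=p+150.5*x;L=(BL-nose)@n/(x@n);print("nose",nose,"distance",L,"miss",nose+L*x-BL,"angle deg",np.degrees(np.arccos(-x@n)))
print(np.abs(s["joint_vel"]).max(),robot.job_done())
E
```

```text
time_s: 18.3
eef_pos: [499.6, 5.6, 278.1]
ee_rot: [-2.385, 0.25, 1.388]
ft_force: [0.4, -0.3, -2.0]
width: 27.5
1293 x range 50.00001367690365 136.16947090592583
50 336 y 13.4 z range -14.2 15.3
65 279 y 13.6 z range -14.1 13.6
80 228 y 13.58 z range -14.3 13.4
95 185 y 13.54 z range -14.3 13.4
110 164 y 13.54 z range -14.3 13.4
125 101 y 13.51 z range -14.2 13.3
y slope deg 0.1683259709995658 at x=150: 13.586014411803236
nose [574.74181373  10.25685984 147.77816227] distance 70.74139858526598 miss [0.366503   0.46212711 0.22745944] angle deg 0.6100126021031513
the job is handed in; nothing more can be done
0.0018207801345544693 None
```

I drew the wand out of its holder and aimed it square at the parcel label from about 71 mm, steady for 2 s. I then turned it to the sloping basket label and handed the job in at about 18.4 s with it still gripped there.

**Basket label, final check:** the nose is about 71 mm away, the aim misses the label centre by about 0.6 mm and is 0.6° from square, and the arm is at rest. These figures use my own estimate of the label, which camera calibration limits to about 2 mm.

**Grip:** the wand stayed parallel to the tool within 0.2°, and no unexpected forces showed.

**Disagreements:**
- The wrist views put the basket label a few mm apart. The largest gap was 5 mm in y, on the first look, when the arm was still settling. I used the top and close-up views, which agreed to 1–2 mm.
- The wand's side face appears to end about 15 mm short of the nose, probably a bevel. I took the nose position from the wand's top end instead, because I never saw the nose itself.

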